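Release a blow-off nozzle from its push-fit outlet

TASK

Take the blue-tipped nozzle tube out of the two-outlet air manifold and stand it in the white cup. It is locked in a push-fit fitting: hold the ring round it down to its firm stop, without crushing it, while drawing the tube straight up; do not wrench it. The red-tipped nozzle must stay seated in its outlet, and the oil cup and the watch movement stay where they are.

Things in the scene. Friction and masses are not known exactly. Their poses are not given: they have to be found in the camera images.
- manifold: aluminium air manifold fixed to the bench, 56 x 126 mm, 46 mm high, with two screwed ears 12 mm high (out to y = +-84 mm); origin at the centre of its underside, z up. Two outlets at y = -32 mm (outlet 0) and +32 mm (outlet 1) of its own y axis: vertical bores 16 mm wide, 36 mm deep, each under a black collet ring. Which nozzle is in which outlet varies
- collet0_top (a point): centre of the top face of outlet 0's black collet ring: flat, outer diameter 48 mm, hole 17 mm, 6 mm thick, its top 80.5 mm above the manifold's underside when up
- collet1_top (a point): the same for outlet 1
- collet0_ring (a joint): how far outlet 0's ring is pushed down, m: 0 up, sprung. Free play 1 to 12 mm (unknown, 2 to 3 N), then it meets a sprung release sleeve (about 5 N) and goes 6 mm further to a firm stop (7 to 9 N; 25 N breaks it). Hidden jaws let the tube pass while the ring is over 4 mm beyond its free play. The tube meets them after rising 1 mm; at 2 mm it is past and slides out freely
- collet1_ring (a joint): the same for outlet 1
- nozzle_blue: steel nozzle tube with a blue tip, 14 mm diameter, 98 mm long, 50 to 85 g, upright in an outlet; origin at the centre of its foot, z to the tip (top 6 mm tapers to 10 mm). 27 mm stand above the raised ring. Groove 8 mm in diameter, 14 to 21 mm above the foot, holds the jaws. Fingers that straddle it with their tips on the ring can hold the ring down and then grip the tube
- nozzle_red: the same nozzle with a red tip, in the other outlet
- cup: white open ceramic cup, loose, 0.35 kg, 50 mm high, mouth 52 mm wide outside with 3 mm wall, inner floor about 5 mm up; origin at the centre of its underside, z up
- oil_cup: small white oil cup with a stick in it, 28 x 28 x 58 mm, loose bystander; origin at the centre of its underside
- movement: watch movement in a grey holder, 34 x 34 x 12 mm, loose bystander; origin at the centre of its underside
- side_panel: dark wooden panel that stands upright on the bench, fixed, right of the work: about 28 mm thick, 280 mm high, from 190 mm before (-x) to 210 mm behind (+x) its origin, which lies at its foot. Pass over it or in front of it. Left of the work hangs a large grey lamp shade: keep clear of it
Not all that is in view belongs to the job. Of the things that look like the cup, take the one that is farthest to the robot's right at the start.

How it is judged:
By the outcome, as a careful person would: the job done as asked, in the order asked, and still so for the second after the job is handed in, with the robot touching nothing.
It also fails if it takes over 48 s, if anything falls off the work surface, if the arm or the gripper's body presses on something with over 40 N, if the wrist force passes 120 N, or if a joint passes its speed limit or range.

ROBOT

A 6-joint arm with a two-finger parallel gripper is mounted at the origin on a cart in front of the work surface, level with it; the furniture and walls round the work are solid. World frame = base frame: x ahead of the robot, y to its left, z up, the work surface at z = 0. Lengths are in m, angles in rad, forces in N, time in s.
With the tool pointing down it reaches from about 0.425 to 0.95 m from the base axis. Payload 3.5 kg.
Tool frame: the origin (TCP) lies between the finger pads; the fingertips stand 25 mm ahead of it and the grasp point (between the pads) lies 6 mm ahead of it (ctrl.finger_overhang is the distance from the TCP to the fingertips, in m); x points along the fingers, y is the direction in which the jaws open and shut, and the axes are right-handed (so a half turn about x gives the same grasp; the last joint's range is limited). The gripper opens to 85 mm and grips with 20 to 120 N. Pads are 22 mm wide; open, the fingers measure 114 mm over their backs; the gripper's body (76 mm by 85 mm) begins 54 mm behind the grasp point. The pads swing forward as they close: fully open they stand 13 mm farther back than shut.
Start: joints at [1.167, 0.286, 1.577, -0, 1.279, -0.15], TCP at [0.169, 0.653, 0.256] pointing down, gripper open.
Joint ranges: [-2.77, 2.77], [-0.9, 2.22], [0.21, 2.48], [-1.53, 4.67], [0.24, 2.81], [-2.84, 2.84]. Speed limits (rad/s): [2.79, 2.79, 3.14, 3.14, 3.14, 3.14].

INTERFACE

Orientations are given as a unit quaternion [x, y, z, w].
In Python, from plant import ctrl gives the robot as it stands.
- The arm moves only by the tool play_rows, never from a script. Its argument "targets" is a list of rows, each an object with "delta_pos": the shift along the world's x, y, z normalised to -1 to 1, where 1 is 1000 mm, a list of three; "delta_rot": the turn, a rotation vector about the world's x, y, z normalised to -1 to 1, where 1 is pi rad, a list of three; "claw": the finger opening in mm, from 0 to 85.4. In form: [{"delta_pos": [tx, ty, tz], "delta_rot": [wx, wy, wz], "claw": claw}, ...]. A call has 1 to 20 rows; each row is the pose to reach, as a shift and turn from the pose measured when the call began, turning the shorter way round; what a row does not reach only later rows make up. A row lasts 1/12 s, in which the tool goes at most 41.7 mm and 7.16 degrees, less where a joint would pass 70% of its speed; a pose out of reach is approached as far as the arm can. A call with a number of a shift or a turn outside -1 to 1 is refused whole. A call with a gripper value outside its range is refused whole. The fingers move at their own pace and stop on an object; "newtons" is the grip in N (left out, the last holds). Time passes only in rows, so rows that repeat a pose let the fingers close. It gives the time, the measured TCP pose, the force and the opening at its end, in the units of the state.
- ctrl.get_state(): the state, without advancing time (a new reading comes with each control period).
- ctrl.read_camera(name): name is "side" or "top"; returns the picture (384x512x3 uint8, blue, green, red); there is no depth.
- ctrl.calibration(name): a dict with "fx", "fy", "cx", "cy" (pixels), "k1" (the pictures are not rectified: a ray, as slopes to the right and down, at radius r is drawn at 1 + k1 r^2 times it, then the intrinsics apply), "camera_from_world" (4x4, takes a point from world to camera coordinates). Camera axes: x right, y down, z forward; pixel columns grow to the right and rows downward; lengths in m; the calibration is good to about 2 mm. A picture is of the moment at which its call begins. calibration takes no time and is no camera call.
- ctrl.sign_off(): hands the job in, once; it reports no verdict.
The state is a dict: "time": time; "qpos": joint angles; "dq": joint speeds; "joint_efforts": joint torques, N m; "eef_pos": TCP position; "tcp_rot": TCP orientation; "contact_force": force on the tool from outside, world axes, zero at the start; "wrist_torque": the same for the moment, N m; "opening": opening from 0.0 (shut) to 1.0 (fully open).
Only numpy, scipy, OpenCV 4.12 (cv2) and the standard library are available. Lean on these libraries where they do the work, as an engineer would, in place of code of your own. Each camera call takes 0.05 s, during which the arm holds its last target. There are 200 camera calls.

## Working session

There is one attempt and no reset: what is moved stays moved. The work goes in short steps, Python scripts to look and compute and a tool call to move; the robot and the scene stay as the last step left them, time stands still between calls to the robot, and variables do not carry over. Pictures are saved under pics/ and viewed, about 8 in all and at most 12, crops included, and the job is handed in when it is done.

Besides the shell and the picture viewer there is one more tool, called after ">>>" as name([rows], argument=value, ...), one row to a line, values as JSON. play_rows: Moves the arm, as the interface text tells. Its arguments: {"type":"object","properties":{"targets":{"type":"array"},"newtons":{"type":"number"}},"required":["targets"]}

```bash
mkdir -p pics; ls; python3 - <<'E'
from plant import ctrl
import cv2,json
for n in("top","side"):
    cv2.imwrite(f"pics/{n}0.png",ctrl.read_camera(n)); print(n,ctrl.calibration(n))
print(ctrl.get_state())
a=cv2.imread("pics/top0.png");b=cv2.imread("pics/side0.png")
E
```

```text
pics
top {'fx': 408.65762727998265, 'fy': 408.65762727998265, 'cx': 251.57631739758568, 'cy': 192.14371952686784, 'k1': -0.13052461473822488, 'camera_from_world': array([[ 0.02510629, -0.99966618, -0.00609944,  0.14575162],
       [-0.98753416, -0.02385229, -0.15558711,  0.51593498],
       [ 0.15538968,  0.00992962, -0.98780335,  0.89632339],
       [ 0.        ,  0.        ,  0.        ,  1.        ]])}
side {'fx': 483.18195024713856, 'fy': 483.18195024713856, 'cx': 253.82528996677837, 'cy': 194.636120031163, 'k1': 0.02981980478941588, 'camera_from_world': array([[ 9.64426818e-01,  2.64349405e-01, -5.52582412e-04,
        -5.47728627e-01],
       [ 2.23565207e-01, -8.16745600e-01, -5.31925956e-01,
         5.17584949e-02],
       [-1.41065629e-01,  5.12880119e-01, -8.46790689e-01,
         1.05221214e+00],
       [ 0.00000000e+00,  0.00000000e+00,  0.00000000e+00,
         1.00000000e+00]])}
{'time': 0.1, 'qpos': array([ 1.16695411e+00,  2.87123477e-01,  1.57803550e+00, -1.92185393e-05,
        1.27858964e+00, -1.49950668e-01]), 'dq': array([-0.00048563, -0.00127211, -0.00322216, -0.00114521,  0.0006052 ,
       -0.00012785]), 'joint_efforts': array([ 1.00438971e-03, -4.07296693e+01, -2.93699527e+01, -1.15161429e-04,
        3.46777910e-03,  1.80585198e-05]), 'eef_pos': array([0.16926995, 0.65287325, 0.25505184]), 'tcp_rot': array([ 0.08878633,  0.7016188 , -0.09025631,  0.70121456]), 'contact_force': array([-0.43134913, -0.52684847, -0.91887031]), 'wrist_torque': array([ 0.02287285, -0.03465785, -0.03288317]), 'opening': 0.997417773051288}
```

View pics/top0.png

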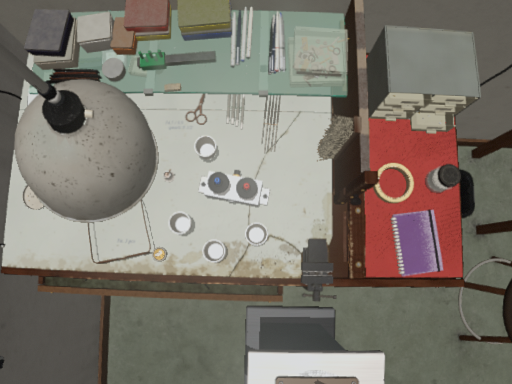

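View pics/side0.png

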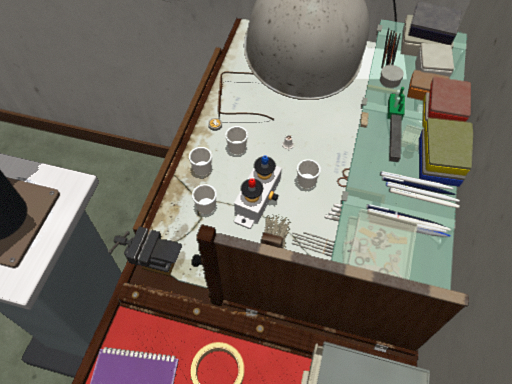

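Top view: cup candidates at (206,148), (181,224), (214,251) and (257,234); blue tip (218,183), red tip (246,187). Side view: the same cups at (308,173), (236,138), (201,160) and (204,198). The one farthest right is top (257,234).

```bash
cat > h.py <<'E'
import numpy as np,cv2
from plant import ctrl
def ray(n,uv):
    c=ctrl.calibration(n);K=np.array([[c['fx'],0,c['cx']],[0,c['fy'],c['cy']],[0,0,1]])
    p=cv2.undistortPoints(np.array([[uv]],float),K,np.array([c['k1'],0,0,0.]))[0,0]
    T=c['camera_from_world'];R=T[:3,:3];return -R.T@T[:3,3],R.T@np.array([p[0],p[1],1])
def plane(n,uv,z):
    o,d=ray(n,uv);return o+d*(z-o[2])/d[2]
def tri(a,b):
    (o1,d1),(o2,d2)=ray("top",a),ray("side",b)
    s=np.linalg.lstsq(np.c_[d1,-d2],o2-o1,rcond=None)[0]
    p,q=o1+s[0]*d1,o2+s[1]*d2;return (p+q)/2,np.linalg.norm(p-q)
def proj(n,P):
    c=ctrl.calibration(n);K=np.array([[c['fx'],0,c['cx']],[0,c['fy'],c['cy']],[0,0,1]]);T=c['camera_from_world']
    return cv2.projectPoints(np.array([P],float),cv2.Rodrigues(T[:3,:3])[0],T[:3,3],K,np.array([c['k1'],0,0,0.]))[0][0,0]
def blob(img,mask,box,amin=5):
    x0,y0,x1,y1=box;n,l,s,c=cv2.connectedComponentsWithStats(mask[y0:y1,x0:x1].astype(np.uint8))
    return [(np.round(c[i]+[x0,y0],1),s[i]) for i in range(1,n) if s[i,4]>=amin]
E
python3 - <<'E'
from h import *
t=cv2.imread("pics/top0.png");s=cv2.imread("pics/side0.png")
for n,im,b in(("top",t,(195,165,275,210)),("side",s,(235,145,285,210))):
    B,G,R=[im[...,i].astype(int) for i in range(3)]
    print(n,"blue",blob(im,(B>R+50)&(B>G+25),b,3)); print(n,"red",blob(im,(R>B+60)&(R>G+60),b,3))
    print(n,"dark",blob(im,(im.max(2)<75),b,30))
a=cv2.resize(t[140:265,145:285],None,fx=4,fy=4,interpolation=cv2.INTER_CUBIC)
b=cv2.resize(s[110:235,185:325],None,fx=4,fy=4,interpolation=cv2.INTER_CUBIC)
cv2.imwrite("pics/c0.png",cv2.resize(np.hstack([a,b]),(800,357),interpolation=cv2.INTER_AREA))
E
```

```text
top blue [(array([216.6, 180. ]), array([20, 13,  4,  5, 15], dtype=int32))]
top red [(array([246. , 185.1]), array([49, 18,  5,  5, 17], dtype=int32))]
top dark []
side blue [(array([264.5, 159.3]), array([26, 10,  8,  9, 48], dtype=int32))]
side red [(array([251.6, 182.3]), array([13, 33,  8, 10, 58], dtype=int32))]
side dark [(array([264.4, 166.8]), array([ 20,  12,  20,  19, 243], dtype=int32)), (array([251.7, 189.6]), array([  6,  34,  22,  20, 258], dtype=int32)), (array([274.6, 196.9]), array([37, 49,  6,  7, 30], dtype=int32))]
```

View pics/c0.png

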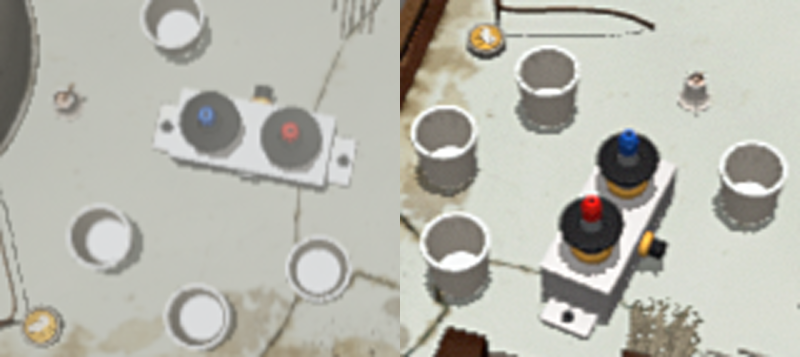

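Crop shows blue nozzle on the left outlet, red on the right; target cup alone at lower right (crop (318,268) → top (256,234)); oil cup (68,100) → top (169,175); movement (42,325) → top (160,254).

```bash
python3 - <<'E'
from h import *
t=cv2.imread("pics/top0.png");s=cv2.imread("pics/side0.png")
pb,e=tri((216.6,180),(264.5,159.3));pr,e2=tri((246,185.1),(251.6,182.3));print("tips",pb,e,pr,e2)
g=t.max(2)
m=((g<125)&(g>20)).astype(np.uint8)
for b in((200,165,232,200),(232,168,262,204)):
    x0,y0,x1,y1=b;cs=cv2.findContours(m[y0:y1,x0:x1],cv2.RETR_EXTERNAL,cv2.CHAIN_APPROX_NONE)[0]
    c=max(cs,key=cv2.contourArea);(u,v),r=cv2.minEnclosingCircle(c);print("ring",u+x0,v+y0,r,cv2.contourArea(c),plane("top",(u+x0,v+y0),.0805))
for (u,v) in((264.4,166.8),(251.7,189.6)): print("side ring approx",plane("side",(u,v),.0775))
# cup bright rims
for c in((206,148),(181,224),(214,251),(256,234)):
    x,y=c;w=t[y-16:y+16,x-16:x+16].min(2);mm=(w>205).astype(np.uint8)
    cs=cv2.findContours(mm,cv2.RETR_EXTERNAL,cv2.CHAIN_APPROX_NONE)[0];k=max(cs,key=cv2.contourArea)
    (u,v),r=cv2.minEnclosingCircle(k);print("cup",c,(u+x-16,v+y-16),r,plane("top",(u+x-16,v+y-16),.05))
w=s
for c in((204,193),):
    print("cup side rim",plane("side",(185+456/2.857,110+240/2.857),.05))
print("oil",plane("top",(169,175),.03),"mov",plane("top",(160,254),.012))
E
```

```text
tips [0.52742298 0.23391418 0.09935535] 0.0006796474101558701 [0.51726049 0.16991248 0.10118301] 0.0010650567150175432
ring 218.07777786254883 182.1444435119629 10.325054168701172 294.5 [0.52649376 0.23247805 0.0805    ]
ring 246.28125 188.0 10.17133903503418 267.0 [0.5148875  0.16988672 0.0805    ]
side ring approx [0.52826551 0.23014959 0.0775    ]
side ring approx [0.51755569 0.16732031 0.0775    ]
cup (206, 148) (207.0210075378418, 150.96218490600586) 7.2496867179870605 [0.60475779 0.26388777 0.05      ]
cup (181, 224) (183.37662315368652, 224.29870223999023) 7.726588249206543 [0.43365171 0.31022914 0.05      ]
cup (214, 251) (215.32727241516113, 250.81818199157715) 7.020472049713135 [0.37639808 0.23579912 0.05      ]
cup (256, 234) (256.0, 234.5) 7.159010887145996 [0.41509443 0.14602091 0.05      ]
cup side rim [0.7057898  0.22564274 0.05      ]
oil [0.55000531 0.35369603 0.03      ] mov [0.36539434 0.36880201 0.012     ]
```

```bash
python3 - <<'E'
from h import *
from scipy.spatial.transform import Rotation as Ro
L,e=tri((86,150),(308,45));print("lamp",L,e)
for n,p in(("top",(158,160)),("top",(120,212)),("top",(86,220)),("side",(290,97)),("side",(250,60))):
    for z in(.15,.3,.4):print(n,p,z,plane(n,p,z).round(3))
print("cup rim",plane("top",(256.3,233.8),.05),plane("side",(204.6,194),.05),"floor",plane("top",(256,234.5),.006))
st=ctrl.get_state();M=Ro.from_quat(st['tcp_rot']).as_matrix();print(M.round(3))
d=np.array([.0112,.0633,0]);d/=np.linalg.norm(d)
x=np.array([0,0,-1.])
for sg in(1,-1):
    y=sg*np.array([d[1],-d[0],0]);W=np.c_[x,y,np.cross(x,y)]
    rv=(Ro.from_matrix(W)*Ro.from_matrix(M).inv()).as_rotvec();print(sg,rv,rv/np.pi)
print(st['eef_pos'],ctrl.finger_overhang)
E
```

```text
lamp [0.56026906 0.48433127 0.20186775] 0.006816649758626074
top (158, 160) 0.15 [0.558 0.352 0.15 ]
top (158, 160) 0.3 [0.523 0.315 0.3  ]
top (158, 160) 0.4 [0.499 0.29  0.4  ]
top (120, 212) 0.15 [0.448 0.425 0.15 ]
top (120, 212) 0.3 [0.433 0.374 0.3  ]
top (120, 212) 0.4 [0.423 0.34  0.4  ]
top (86, 220) 0.15 [0.429 0.496 0.15 ]
top (86, 220) 0.3 [0.417 0.432 0.3  ]
top (86, 220) 0.4 [0.41 0.39 0.4 ]
side (290, 97) 0.15 [0.547 0.372 0.15 ]
side (290, 97) 0.3 [0.57 0.23 0.3 ]
side (290, 97) 0.4 [0.585 0.136 0.4  ]
side (250, 60) 0.15 [0.433 0.458 0.15 ]
side (250, 60) 0.3 [0.479 0.3   0.3  ]
side (250, 60) 0.4 [0.509 0.195 0.4  ]
cup rim [0.41667487 0.14538696 0.05      ] [0.41923489 0.14721742 0.05      ] floor [0.41742415 0.14587266 0.006     ]
[[-0.001  0.251  0.968]
 [-0.002  0.968 -0.251]
 [-1.    -0.002 -0.   ]]
1 [ 9.86773956e-04 -2.15460308e-03 -1.49203248e+00] [ 3.14099906e-04 -6.85831460e-04 -4.74928688e-01]
-1 [2.20148108e-03 1.00824333e-03 1.64955885e+00] [7.00753191e-04 3.20933821e-04 5.25070889e-01]
[0.16926995 0.65287325 0.25505184] 0.025
```

>>> play_rows([
  {"delta_pos": [-0.049,-0.208,0.01],"delta_rot": [0,0,-0.1],"claw": 40},
  {"delta_pos": [-0.049,-0.208,0.01],"delta_rot": [0,0,-0.15],"claw": 40},
  {"delta_pos": [-0.049,-0.208,0.01],"delta_rot": [0,0,-0.15],"claw": 40},
  {"delta_pos": [-0.049,-0.208,0.01],"delta_rot": [0,0,-0.15],"claw": 40},
  {"delta_pos": [-0.049,-0.208,0.01],"delta_rot": [0,0,-0.15],"claw": 40},
  {"delta_pos": [-0.049,-0.208,0.01],"delta_rot": [0,0,-0.15],"claw": 40},
  {"delta_pos": [0.156,-0.328,0.01],"delta_rot": [0,0,-0.3],"claw": 40},
  {"delta_pos": [0.156,-0.328,0.01],"delta_rot": [0,0,-0.3],"claw": 40},
  {"delta_pos": [0.156,-0.328,0.01],"delta_rot": [0,0,-0.3],"claw": 40},
  {"delta_pos": [0.156,-0.328,0.01],"delta_rot": [0,0,-0.3],"claw": 40},
  {"delta_pos": [0.156,-0.328,0.01],"delta_rot": [0,0,-0.3],"claw": 40},
  {"delta_pos": [0.156,-0.328,0.01],"delta_rot": [0,0,-0.3],"claw": 40},
], newtons=20)

```text
time: 1.1
eef_pos: [0.3277, 0.3231, 0.2651]
tcp_rot: [0.398, 0.584, -0.399, 0.584]
contact_force: [0.6, 0.3, 0.6]
opening: 0.469
```

>>> play_rows([
  {"delta_pos": [0.112,-0.123,0],"delta_rot": [0,0,-0.175],"claw": 40},
  {"delta_pos": [0.112,-0.123,0],"delta_rot": [0,0,-0.175],"claw": 40},
  {"delta_pos": [0.112,-0.123,0],"delta_rot": [0,0,-0.175],"claw": 40},
  {"delta_pos": [0.112,-0.123,0],"delta_rot": [0,0,-0.175],"claw": 40},
  {"delta_pos": [0.1993,-0.09,-0.03],"delta_rot": [0,0,-0.175],"claw": 40},
  {"delta_pos": [0.1993,-0.09,-0.065],"delta_rot": [0,0,-0.175],"claw": 40},
  {"delta_pos": [0.1993,-0.09,-0.085],"delta_rot": [0,0,-0.175],"claw": 40},
  {"delta_pos": [0.1993,-0.09,-0.1],"delta_rot": [0,0,-0.175],"claw": 40},
  {"delta_pos": [0.1993,-0.09,-0.1],"delta_rot": [0,0,-0.175],"claw": 40},
  {"delta_pos": [0.1993,-0.09,-0.1],"delta_rot": [0,0,-0.175],"claw": 40},
])

```text
time: 1.93
eef_pos: [0.5261, 0.2329, 0.1632]
tcp_rot: [-0.54, -0.455, 0.544, -0.453]
contact_force: [0.4, -0.2, -0.0]
opening: 0.468
```

```bash
python3 - <<'E'
from h import *
from scipy.spatial.transform import Rotation as Ro
st=ctrl.get_state();print(st['eef_pos'],st['qpos'],st['contact_force']);print(Ro.from_quat(st['tcp_rot']).as_matrix().round(3))
t=ctrl.read_camera("top");s=ctrl.read_camera("side")
cv2.imwrite("pics/t1.png",t);cv2.imwrite("pics/s1.png",s)
x,y=proj("side",[.527,.233,.1]).astype(int);print(x,y,proj("side",[.527,.233,.08]))
b=cv2.resize(s[y-70:y+50,x-60:x+60],(600,600),interpolation=cv2.INTER_CUBIC);cv2.imwrite("pics/c1.png",b)
E
```

```text
[0.52606485 0.23288041 0.16315096] [2.40318502e-01 1.66658472e-01 1.89839316e+00 3.94806524e-04
 1.08245052e+00 4.17252056e-01] [ 0.43606626 -0.23612919 -0.02026034]
[[-0.006  0.984 -0.176]
 [-0.001 -0.176 -0.984]
 [-1.    -0.006  0.002]]
264 159 [264.185212   164.93718695]
```

View pics/c1.png

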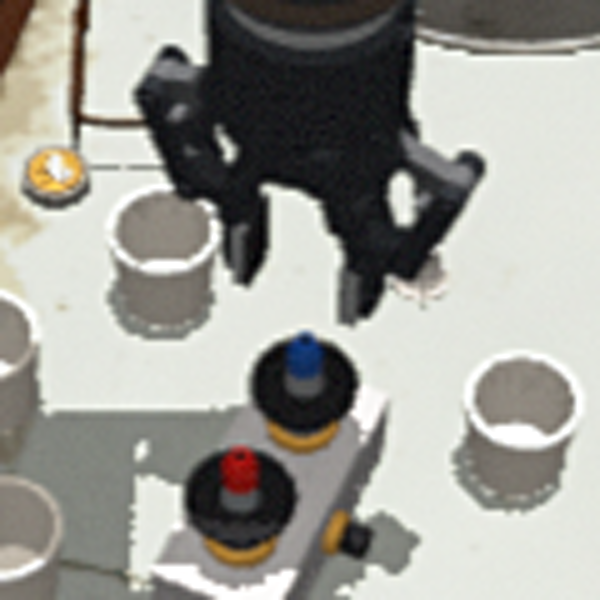

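>>> play_rows([
  {"delta_pos": [0.001,0,0],"delta_rot": [0,0,0],"claw": 24},
  {"delta_pos": [0.001,0,0],"delta_rot": [0,0,0],"claw": 24},
  {"delta_pos": [0.001,0,-0.01],"delta_rot": [0,0,0],"claw": 24},
  {"delta_pos": [0.001,0,-0.02],"delta_rot": [0,0,0],"claw": 24},
  {"delta_pos": [0.001,0,-0.03],"delta_rot": [0,0,0],"claw": 24},
  {"delta_pos": [0.001,0,-0.04],"delta_rot": [0,0,0],"claw": 24},
  {"delta_pos": [0.001,0,-0.045],"delta_rot": [0,0,0],"claw": 22},
  {"delta_pos": [0.001,0,-0.045],"delta_rot": [0,0,0],"claw": 22},
  {"delta_pos": [0.001,0,-0.045],"delta_rot": [0,0,0],"claw": 22},
])

```text
time: 2.78
eef_pos: [0.5282, 0.2333, 0.121]
tcp_rot: [-0.542, -0.454, 0.542, -0.454]
contact_force: [-0.7, -0.1, 0.6]
opening: 0.257
```

```bash
python3 - <<'E'
from h import *
st=ctrl.get_state();print(st['eef_pos'],st['contact_force'],st['wrist_torque'],st['opening'])
s=ctrl.read_camera("side");t=ctrl.read_camera("top")
b=cv2.resize(s[119:199,224:304],(500,500),interpolation=cv2.INTER_CUBIC);cv2.imwrite("pics/c2.png",b)
E
```

```text
[0.5281823  0.23334842 0.1209676 ] [-0.6914949  -0.13868193  0.61962567] [ 0.04142995 -0.03902915  0.02294885] 0.2569249954347536
```

View pics/c2.png

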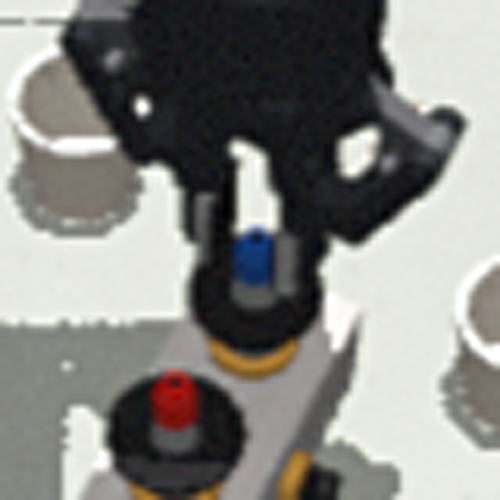

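The pads straddle the blue tip (crop 254,258) evenly: gap from 232 to 275. Continue down in small steps, narrowing to 19 mm and feeling for contact.

>>> play_rows([
  {"delta_pos": [-0.0003,0,0],"delta_rot": [0,0,0],"claw": 19},
  {"delta_pos": [-0.0003,0,0],"delta_rot": [0,0,0],"claw": 19},
  {"delta_pos": [-0.0003,0,-0.004],"delta_rot": [0,0,0],"claw": 19},
  {"delta_pos": [-0.0003,0,-0.008],"delta_rot": [0,0,0],"claw": 19},
  {"delta_pos": [-0.0003,0,-0.011],"delta_rot": [0,0,0],"claw": 19},
  {"delta_pos": [-0.0003,0,-0.013],"delta_rot": [0,0,0],"claw": 19},
  {"delta_pos": [-0.0003,0,-0.013],"delta_rot": [0,0,0],"claw": 19},
])

```text
time: 3.47
eef_pos: [0.528, 0.2334, 0.1082]
tcp_rot: [0.542, 0.454, -0.542, 0.454]
contact_force: [0.0, -0.3, -0.1]
opening: 0.222
```

>>> play_rows([
  {"delta_pos": [0,0,-0.002],"delta_rot": [0,0,0],"claw": 19},
  {"delta_pos": [0,0,-0.004],"delta_rot": [0,0,0],"claw": 19},
  {"delta_pos": [0,0,-0.004],"delta_rot": [0,0,0],"claw": 19},
])

```text
time: 3.72
eef_pos: [0.5282, 0.2334, 0.1042]
tcp_rot: [0.542, 0.454, -0.542, 0.454]
contact_force: [0.2, 0.2, 1.1]
opening: 0.22
```

>>> play_rows([
  {"delta_pos": [0,0,-0.001],"delta_rot": [0,0,0],"claw": 19},
  {"delta_pos": [0,0,-0.002],"delta_rot": [0,0,0],"claw": 19},
  {"delta_pos": [0,0,-0.002],"delta_rot": [0,0,0],"claw": 19},
])

```text
time: 3.97
eef_pos: [0.5283, 0.2334, 0.1026]
tcp_rot: [0.542, 0.454, -0.542, 0.454]
contact_force: [-1.7, -1.0, 3.6]
opening: 0.224
```

>>> play_rows([
  {"delta_pos": [0,0,-0.001],"delta_rot": [0,0,0],"claw": 19},
  {"delta_pos": [0,0,-0.002],"delta_rot": [0,0,0],"claw": 19},
  {"delta_pos": [0,0,-0.002],"delta_rot": [0,0,0],"claw": 19},
])

```text
time: 4.22
eef_pos: [0.5283, 0.2335, 0.101]
tcp_rot: [0.542, 0.454, -0.542, 0.454]
contact_force: [-2.2, -0.5, 6.0]
opening: 0.223
```

>>> play_rows([
  {"delta_pos": [0,0,-0.001],"delta_rot": [0,0,0],"claw": 19},
  {"delta_pos": [0,0,-0.002],"delta_rot": [0,0,0],"claw": 19},
  {"delta_pos": [0,0,-0.002],"delta_rot": [0,0,0],"claw": 19},
])

```text
time: 4.47
eef_pos: [0.5284, 0.2335, 0.0994]
tcp_rot: [0.542, 0.454, -0.542, 0.454]
contact_force: [-2.9, -1.7, 6.3]
opening: 0.223
```

>>> play_rows([
  {"delta_pos": [-0.0005,0,0],"delta_rot": [0,0,0],"claw": 19},
  {"delta_pos": [-0.001,0,0],"delta_rot": [0,0,0],"claw": 19},
  {"delta_pos": [-0.001,0,0],"delta_rot": [0,0,0],"claw": 19},
])

```text
time: 4.72
eef_pos: [0.5282, 0.2335, 0.1004]
tcp_rot: [0.543, 0.453, -0.541, 0.455]
contact_force: [-1.0, -0.7, 5.9]
opening: 0.22
```

>>> play_rows([
  {"delta_pos": [0,0,-0.0005],"delta_rot": [0,0,0],"claw": 19},
  {"delta_pos": [0,0,-0.001],"delta_rot": [0,0,0],"claw": 19},
  {"delta_pos": [0,0,-0.001],"delta_rot": [0,0,0],"claw": 19},
])

```text
time: 4.97
eef_pos: [0.5283, 0.2335, 0.1]
tcp_rot: [0.543, 0.453, -0.541, 0.455]
contact_force: [-1.6, -0.8, 5.3]
opening: 0.223
```

>>> play_rows([
  {"delta_pos": [0,0,-0.001],"delta_rot": [0,0,0],"claw": 19},
  {"delta_pos": [0,0,-0.002],"delta_rot": [0,0,0],"claw": 19},
  {"delta_pos": [0,0,-0.003],"delta_rot": [0,0,0],"claw": 19},
  {"delta_pos": [0,0,-0.003],"delta_rot": [0,0,0],"claw": 19},
])

```text
time: 5.3
eef_pos: [0.5283, 0.2335, 0.0977]
tcp_rot: [0.543, 0.454, -0.541, 0.455]
contact_force: [-2.3, -1.1, 6.0]
opening: 0.221
```

>>> play_rows([
  {"delta_pos": [0,0,-0.001],"delta_rot": [0,0,0],"claw": 19},
  {"delta_pos": [0,0,-0.002],"delta_rot": [0,0,0],"claw": 19},
  {"delta_pos": [0,0,-0.002],"delta_rot": [0,0,0],"claw": 19},
])

```text
time: 5.55
eef_pos: [0.5284, 0.2335, 0.0972]
tcp_rot: [0.542, 0.454, -0.542, 0.455]
contact_force: [-5.0, -1.9, 10.6]
opening: 0.222
```

>>> play_rows([
  {"delta_pos": [0,0,-0.001],"delta_rot": [0,0,0],"claw": 19},
  {"delta_pos": [0,0,-0.002],"delta_rot": [0,0,0],"claw": 19},
  {"delta_pos": [0,0,-0.002],"delta_rot": [0,0,0],"claw": 19},
])

```text
time: 5.8
eef_pos: [0.5285, 0.2335, 0.0971]
tcp_rot: [-0.542, -0.454, 0.542, -0.455]
contact_force: [-5.7, -2.3, 11.8]
opening: 0.22
```

>>> play_rows([
  {"delta_pos": [-0.0005,0,-0.0015],"delta_rot": [0,0,0],"claw": 18},
  {"delta_pos": [-0.0005,0,-0.0015],"delta_rot": [0,0,0],"claw": 17},
  {"delta_pos": [-0.0005,0,-0.0015],"delta_rot": [0,0,0],"claw": 16.5},
  {"delta_pos": [-0.0005,0,-0.0015],"delta_rot": [0,0,0],"claw": 16},
  {"delta_pos": [-0.0005,0,-0.0015],"delta_rot": [0,0,0],"claw": 16},
])

```text
time: 6.22
eef_pos: [0.5292, 0.2336, 0.0974]
tcp_rot: [0.543, 0.453, -0.541, 0.455]
contact_force: [-1.4, -2.3, 7.7]
opening: 0.187
```

>>> play_rows([
  {"delta_pos": [0,0,-0.0015],"delta_rot": [0,0,0],"claw": 15},
  {"delta_pos": [0,0,-0.002],"delta_rot": [0,0,0],"claw": 14},
  {"delta_pos": [0,0,-0.002],"delta_rot": [0,0,0],"claw": 13},
  {"delta_pos": [0,0,-0.002],"delta_rot": [0,0,0],"claw": 12},
], newtons=30)

```text
time: 6.55
eef_pos: [0.5298, 0.2336, 0.0973]
tcp_rot: [0.543, 0.453, -0.541, 0.455]
contact_force: [-4.7, -1.5, 10.7]
opening: 0.152
```

>>> play_rows([
  {"delta_pos": [0,0,-0.0017],"delta_rot": [0,0,0],"claw": 8},
  {"delta_pos": [0,0,-0.0017],"delta_rot": [0,0,0],"claw": 8},
  {"delta_pos": [0,0,-0.0017],"delta_rot": [0,0,0],"claw": 8},
], newtons=30)

```text
time: 6.8
eef_pos: [0.5299, 0.2336, 0.0973]
tcp_rot: [0.542, 0.453, -0.541, 0.455]
contact_force: [-5.8, -1.8, 10.5]
opening: 0.155
```

```bash
python3 - <<'E'
from h import *
st=ctrl.get_state();print(st['eef_pos'],st['contact_force'],st['wrist_torque'],st['opening'])
s=ctrl.read_camera("side")
b=cv2.resize(s[119:199,224:304],(500,500),interpolation=cv2.INTER_CUBIC);cv2.imwrite("pics/c3.png",b)
E
```

```text
[0.52988005 0.23364972 0.09730687] [-5.79886347 -1.77400818 10.50314499] [-0.3188487   0.95487723  0.00643271] 0.15540906972067053
```

View pics/c3.png

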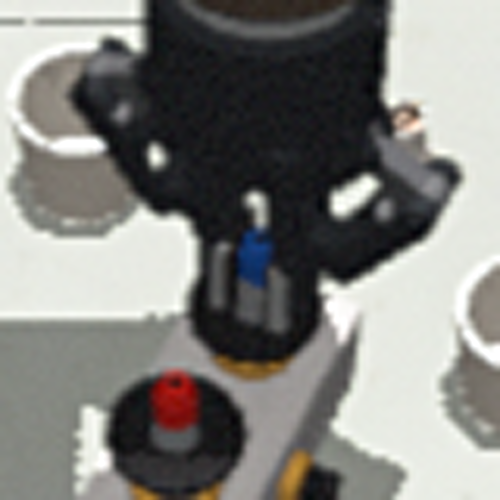

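>>> play_rows([
  {"delta_pos": [-0.001,0,-0.0018],"delta_rot": [0,0,0],"claw": 8},
  {"delta_pos": [-0.001,0,-0.0018],"delta_rot": [0,0,0],"claw": 8},
  {"delta_pos": [-0.001,0,-0.0018],"delta_rot": [0,0,0],"claw": 8},
], newtons=40)

```text
time: 7.1
eef_pos: [0.5298, 0.2337, 0.0974]
tcp_rot: [0.543, 0.453, -0.541, 0.456]
contact_force: [-2.2, -2.4, 10.0]
opening: 0.147
```

>>> play_rows([
  {"delta_pos": [-0.0005,0,0.002],"delta_rot": [0,0,0],"claw": 8},
  {"delta_pos": [-0.0005,0,0.005],"delta_rot": [0,0,0],"claw": 8},
])

```text
time: 7.27
eef_pos: [0.5289, 0.2337, 0.1022]
tcp_rot: [0.543, 0.453, -0.541, 0.456]
contact_force: [-0.5, 0.8, -0.5]
opening: 0.148
```

>>> play_rows([
  {"delta_pos": [0,0,0.006],"delta_rot": [0,0,0],"claw": 8},
  {"delta_pos": [0,0,0.014],"delta_rot": [0,0,0],"claw": 8},
  {"delta_pos": [0,0,0.024],"delta_rot": [0,0,0],"claw": 8},
  {"delta_pos": [0,0,0.036],"delta_rot": [0,0,0],"claw": 8},
  {"delta_pos": [0,0,0.05],"delta_rot": [0,0,0],"claw": 8},
  {"delta_pos": [0,0,0.065],"delta_rot": [0,0,0],"claw": 8},
  {"delta_pos": [0,0,0.08],"delta_rot": [0,0,0],"claw": 8},
  {"delta_pos": [0,0,0.09],"delta_rot": [0,0,0],"claw": 8},
  {"delta_pos": [0,0,0.095],"delta_rot": [0,0,0],"claw": 8},
  {"delta_pos": [0,0,0.095],"delta_rot": [0,0,0],"claw": 8},
])

```text
time: 8.1
eef_pos: [0.5297, 0.2339, 0.1994]
tcp_rot: [0.544, 0.452, -0.54, 0.456]
contact_force: [-0.6, 0.2, -0.7]
opening: 0.148
```

```bash
python3 - <<'E'
from h import *
st=ctrl.get_state();print(st['eef_pos'],st['contact_force'],st['opening'])
s=ctrl.read_camera("side");cv2.imwrite("pics/s4.png",s)
cv2.imwrite("pics/c4.png",cv2.resize(s[85:225,185:325],(600,600),interpolation=cv2.INTER_CUBIC))
E
```

```text
[0.52972568 0.23392736 0.19938747] [-0.59117548  0.15155612 -0.66294228] 0.14806099249083093
```

View pics/c4.png

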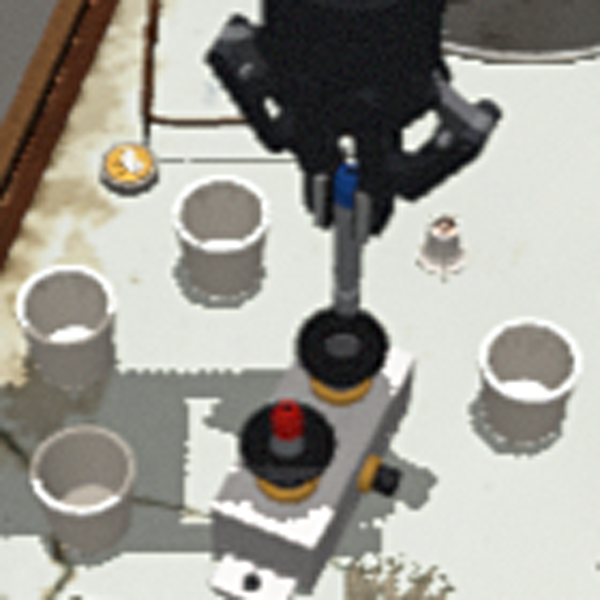

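>>> play_rows([
  {"delta_pos": [-0.02,-0.005,0.01],"delta_rot": [0,0,0],"claw": 8},
  {"delta_pos": [-0.045,-0.02,0.015],"delta_rot": [0,0,0],"claw": 8},
  {"delta_pos": [-0.07,-0.045,0.015],"delta_rot": [0,0,0],"claw": 8},
  {"delta_pos": [-0.09,-0.065,0.015],"delta_rot": [0,0,0],"claw": 8},
  {"delta_pos": [-0.105,-0.08,0.01],"delta_rot": [0,0,0],"claw": 8},
  {"delta_pos": [-0.112,-0.088,0],"delta_rot": [0,0,0],"claw": 8},
  {"delta_pos": [-0.112,-0.088,-0.01],"delta_rot": [0,0,0],"claw": 8},
  {"delta_pos": [-0.112,-0.088,-0.02],"delta_rot": [0,0,0],"claw": 8},
  {"delta_pos": [-0.112,-0.088,-0.03],"delta_rot": [0,0,0],"claw": 8},
  {"delta_pos": [-0.112,-0.088,-0.035],"delta_rot": [0,0,0],"claw": 8},
  {"delta_pos": [-0.112,-0.088,-0.035],"delta_rot": [0,0,0],"claw": 8},
])

```text
time: 9.07
eef_pos: [0.4164, 0.146, 0.1609]
tcp_rot: [0.542, 0.454, -0.542, 0.455]
contact_force: [-0.1, 0.7, -1.0]
opening: 0.148
```

```bash
python3 - <<'E'
from h import *
st=ctrl.get_state();print(st['eef_pos'],st['contact_force'],st['opening'])
s=ctrl.read_camera("side");t=ctrl.read_camera("top");cv2.imwrite("pics/t5.png",t)
a=cv2.resize(s[115:215,155:255],(400,400),interpolation=cv2.INTER_CUBIC);b=cv2.resize(t[185:285,205:305],(400,400),interpolation=cv2.INTER_CUBIC)
cv2.imwrite("pics/c5.png",np.hstack([a,b]))
E
```

```text
[0.416411   0.14604142 0.16087787] [-0.12787744  0.68703206 -0.95435555] 0.14827586442567528
```

View pics/c5.png

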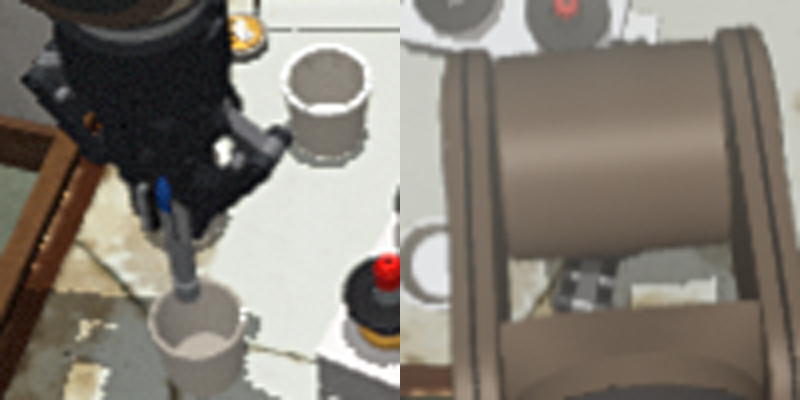

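```bash
python3 - <<'E'
from h import *
for z in(.005,.05,.073,.171):print(z,proj("side",[.4164,.146,z]))
for z in(.065,.073,.08):print(plane("side",(201.75,187.0),z))
print("rim", plane("side",(155+197/4,115+318/4),.05))
E
```

```text
0.005 [204.97519796 205.05872764]
0.05 [203.14874388 194.16969392]
0.073 [202.16113511 188.28563048]
0.171 [197.47878016 160.42583342]
[0.41218293 0.1535511  0.065     ]
[0.41455434 0.14880543 0.073     ]
[0.41662933 0.14465297 0.08      ]
rim [0.41891598 0.14583006 0.05      ]
```

Foot at side (202,188) is above the cup mouth centre, within about 3 mm. Lowering.

>>> play_rows([
  {"delta_pos": [0.002,0,0],"delta_rot": [0,0,0],"claw": 8},
  {"delta_pos": [0.002,0,-0.01],"delta_rot": [0,0,0],"claw": 8},
  {"delta_pos": [0.002,0,-0.02],"delta_rot": [0,0,0],"claw": 8},
  {"delta_pos": [0.002,0,-0.03],"delta_rot": [0,0,0],"claw": 8},
  {"delta_pos": [0.002,0,-0.04],"delta_rot": [0,0,0],"claw": 8},
  {"delta_pos": [0.002,0,-0.05],"delta_rot": [0,0,0],"claw": 8},
  {"delta_pos": [0.002,0,-0.057],"delta_rot": [0,0,0],"claw": 8},
  {"delta_pos": [0.002,0,-0.06],"delta_rot": [0,0,0],"claw": 8},
  {"delta_pos": [0.002,0,-0.06],"delta_rot": [0,0,0],"claw": 8},
])

```text
time: 9.92
eef_pos: [0.4186, 0.146, 0.1014]
tcp_rot: [0.542, 0.454, -0.541, 0.455]
contact_force: [0.4, 0.4, -1.4]
opening: 0.147
```

>>> play_rows([
  {"delta_pos": [0,0,-0.0015],"delta_rot": [0,0,0],"claw": 8},
  {"delta_pos": [0,0,-0.003],"delta_rot": [0,0,0],"claw": 8},
  {"delta_pos": [0,0,-0.003],"delta_rot": [0,0,0],"claw": 8},
])

```text
time: 10.17
eef_pos: [0.4188, 0.146, 0.0985]
tcp_rot: [0.542, 0.454, -0.541, 0.455]
contact_force: [1.3, -0.5, -0.8]
opening: 0.146
```

>>> play_rows([
  {"delta_pos": [0,0,-0.001],"delta_rot": [0,0,0],"claw": 8},
  {"delta_pos": [0,0,-0.002],"delta_rot": [0,0,0],"claw": 8},
  {"delta_pos": [0,0,-0.002],"delta_rot": [0,0,0],"claw": 8},
])

```text
time: 10.42
eef_pos: [0.4188, 0.146, 0.0966]
tcp_rot: [0.542, 0.454, -0.541, 0.455]
contact_force: [-0.8, 0.3, -1.2]
opening: 0.15
```

>>> play_rows([
  {"delta_pos": [0,0,-0.001],"delta_rot": [0,0,0],"claw": 8},
  {"delta_pos": [0,0,-0.002],"delta_rot": [0,0,0],"claw": 8},
  {"delta_pos": [0,0,-0.002],"delta_rot": [0,0,0],"claw": 8},
])

```text
time: 10.67
eef_pos: [0.4187, 0.146, 0.0944]
tcp_rot: [0.542, 0.454, -0.541, 0.455]
contact_force: [-0.8, -0.2, 0.0]
opening: 0.147
```

>>> play_rows([
  {"delta_pos": [0,0,-0.001],"delta_rot": [0,0,0],"claw": 8},
  {"delta_pos": [0,0,-0.002],"delta_rot": [0,0,0],"claw": 8},
  {"delta_pos": [0,0,-0.002],"delta_rot": [0,0,0],"claw": 8},
])

```text
time: 10.92
eef_pos: [0.4185, 0.146, 0.0921]
tcp_rot: [0.542, 0.454, -0.542, 0.455]
contact_force: [-0.4, 0.1, -0.7]
opening: 0.15
```

>>> play_rows([
  {"delta_pos": [0,0,-0.001],"delta_rot": [0,0,0],"claw": 8},
  {"delta_pos": [0,0,-0.0015],"delta_rot": [0,0,0],"claw": 8},
  {"delta_pos": [0,0,-0.0015],"delta_rot": [0,0,0],"claw": 8},
])

```text
time: 11.17
eef_pos: [0.4189, 0.1461, 0.0913]
tcp_rot: [0.542, 0.454, -0.541, 0.455]
contact_force: [-0.9, 0.6, 4.4]
opening: 0.149
```

>>> play_rows([
  {"delta_pos": [0,0,-0.001],"delta_rot": [0,0,0],"claw": 8},
  {"delta_pos": [0,0,-0.0015],"delta_rot": [0,0,0],"claw": 8},
  {"delta_pos": [0,0,-0.0015],"delta_rot": [0,0,0],"claw": 8},
])

```text
time: 11.42
eef_pos: [0.4194, 0.1461, 0.0912]
tcp_rot: [0.542, 0.454, -0.542, 0.455]
contact_force: [-3.4, -0.6, 9.5]
opening: 0.147
```

>>> play_rows([
  {"delta_pos": [-0.0005,0,0],"delta_rot": [0,0,0],"claw": 8},
  {"delta_pos": [-0.0005,0,0.0002],"delta_rot": [0,0,0],"claw": 8},
  {"delta_pos": [-0.0005,0,0.0002],"delta_rot": [0,0,0],"claw": 8},
], newtons=20)

```text
time: 11.67
eef_pos: [0.4189, 0.1462, 0.0913]
tcp_rot: [0.542, 0.454, -0.541, 0.455]
contact_force: [0.5, 0.0, 1.0]
opening: 0.145
```

>>> play_rows([
  {"delta_pos": [0,0,0],"delta_rot": [0,0,0],"claw": 14.5},
  {"delta_pos": [0,0,0],"delta_rot": [0,0,0],"claw": 15.5},
  {"delta_pos": [0,0,0],"delta_rot": [0,0,0],"claw": 17},
  {"delta_pos": [0,0,0],"delta_rot": [0,0,0],"claw": 19},
  {"delta_pos": [0,0,0],"delta_rot": [0,0,0],"claw": 22},
  {"delta_pos": [0,0,0],"delta_rot": [0,0,0],"claw": 26},
  {"delta_pos": [0,0,0],"delta_rot": [0,0,0],"claw": 30},
  {"delta_pos": [0,0,0],"delta_rot": [0,0,0],"claw": 30},
])

```text
time: 12.33
eef_pos: [0.4189, 0.1461, 0.0913]
tcp_rot: [0.542, 0.454, -0.541, 0.455]
contact_force: [0.6, 0.2, -0.7]
opening: 0.348
```

```bash
python3 - <<'E'
from h import *
st=ctrl.get_state();print(st['eef_pos'],st['contact_force'],st['opening'])
s=ctrl.read_camera("side")
cv2.imwrite("pics/c6.png",cv2.resize(s[115:215,155:255],(500,500),interpolation=cv2.INTER_CUBIC))
E
```

```text
[0.41889011 0.14614657 0.09129865] [ 0.62655204  0.24174149 -0.70586647] 0.3476799674621735
```

View pics/c6.png

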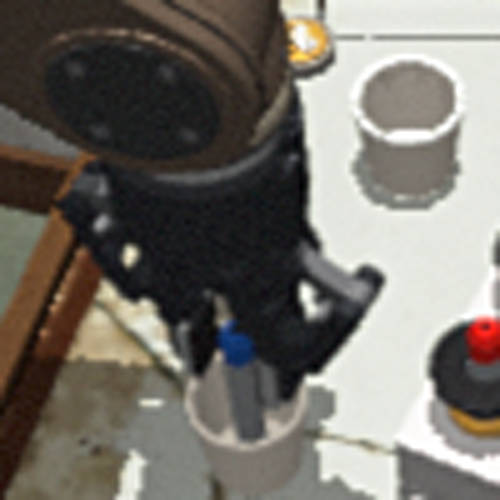

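>>> play_rows([
  {"delta_pos": [0,0,0.004],"delta_rot": [0,0,0],"claw": 34},
  {"delta_pos": [0,0,0.012],"delta_rot": [0,0,0],"claw": 34},
  {"delta_pos": [0,0,0.022],"delta_rot": [0,0,0],"claw": 34},
  {"delta_pos": [0,0,0.034],"delta_rot": [0,0,0],"claw": 34},
  {"delta_pos": [0,0,0.05],"delta_rot": [0,0,0],"claw": 34},
  {"delta_pos": [0,0,0.07],"delta_rot": [0,0,0],"claw": 34},
  {"delta_pos": [0,0,0.09],"delta_rot": [0,0,0],"claw": 34},
  {"delta_pos": [0,0,0.11],"delta_rot": [0,0,0],"claw": 34},
  {"delta_pos": [0,0,0.13],"delta_rot": [0,0,0],"claw": 34},
  {"delta_pos": [0,0,0.15],"delta_rot": [0,0,0],"claw": 34},
  {"delta_pos": [0,0,0.16],"delta_rot": [0,0,0],"claw": 34},
  {"delta_pos": [0,0,0.16],"delta_rot": [0,0,0],"claw": 34},
  {"delta_pos": [0,0,0.16],"delta_rot": [0,0,0],"claw": 34},
])

```text
time: 13.47
eef_pos: [0.419, 0.1462, 0.2518]
tcp_rot: [0.542, 0.453, -0.541, 0.456]
contact_force: [-0.1, 0.1, -1.2]
opening: 0.398
```

```bash
python3 - <<'E'
from h import *
st=ctrl.get_state();print(st['eef_pos'],st['contact_force'],st['opening'])
s=ctrl.read_camera("side");cv2.imwrite("pics/s7.png",s)
cv2.imwrite("pics/c7.png",cv2.resize(s[95:235,165:325],(640,560),interpolation=cv2.INTER_CUBIC))
E
```

```text
[0.41898088 0.14617246 0.25182361] [-0.08374019  0.07206355 -1.24473508] 0.3980021568463457
```

View pics/c7.png

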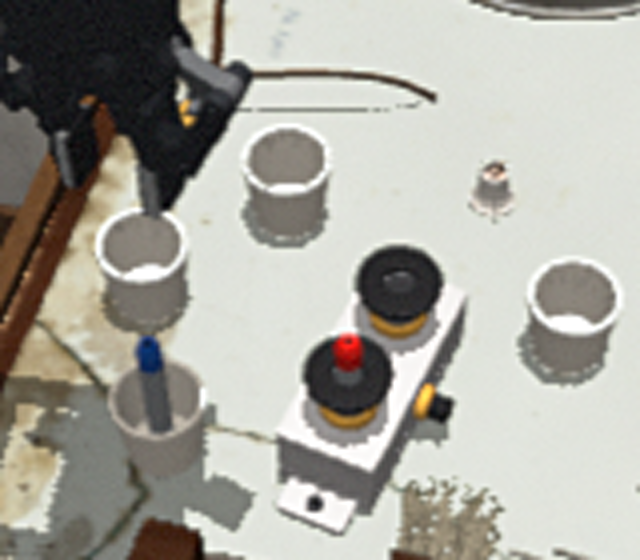

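The blue tube stands in the target cup, with its tip at crop (148,352). The red tip (348,350) is still seated, and the oil cup (493,190) and movement have not moved. The gripper is clear, so I am handing in.

```bash
python3 -c "
from plant import ctrl
print(ctrl.sign_off())"
```

```text
the job is handed in; nothing more can be done
None
```

The blue-tipped nozzle is out of its outlet and standing in the white cup farthest to the robot's right. I handed the job in at about 13.5 s of the 48 s.

- **Release:** I straddled the tube with the fingertips on the ring and pressed to the firm stop. That was about 7 mm of travel, with at most about 12 N in the readings, well under the 25 N that breaks it. I then gripped the tube and drew it straight up. No pull-back showed on the wrist beyond the tube's own weight.
- **Placing:** I lowered the tube until its foot touched the cup floor, at up to 9.5 N. I then eased off, opened the fingers and rose clear.
- **Last checks:** The final side picture shows the blue tube in the cup, the red nozzle still seated and the ring back up. The oil cup looked unmoved. The movement was mostly hidden behind the gripper there, but nothing came near it. The gripper was about 16 cm above the placing height with no contact reading.
- **Readings that disagreed:**
  - The opening read about 13 mm on the 14 mm tube.
  - The tool shifted about 1.5 mm sideways as the fingers closed.
  - Side forces reached nearly 6 N while pressing the ring. I eased these to about 2 N before the lift.

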